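Rehang the height gauge and fold the emptied hook

ROBOT

A 6-joint arm with a two-finger parallel gripper is mounted at the origin on a cart in front of the work surface, level with it; the furniture and walls round the work are solid. World frame = base frame: x ahead of the robot, y to its left, z up, the work surface at z = 0. Lengths are in mm, angles in degrees, forces in N, time in s.
With the tool pointing down it reaches from about 350 to 850 mm from the base axis. Payload 8.1 kg.
Tool frame: the origin (TCP) lies midway between the tips of the shut fingers; the grasp point (between the pads) lies 19 mm behind it (r.grasp_offset is the distance from the TCP to the grasp point, in mm); z points along the fingers, x is the direction in which the jaws open and shut, and the axes are right-handed (so a half turn about z gives the same grasp; the last joint's range is limited). The gripper opens to 85 mm and grips with 20 to 120 N. Pads are 22 mm wide; open, the fingers measure 114 mm over their backs; the gripper's body (76 mm by 85 mm) begins 54 mm behind the grasp point. The pads swing forward as they close: fully open they stand 13 mm farther back than shut.
Start: joints at [59.851, 7.471, 85.268, -0, 87.261, -4.893], TCP at [255.978, 542.661, 231.292] pointing down, gripper open.
Joint ranges: [-169.43, 169.43], [-51.17, 129.36], [1.28, 143.12], [-76.62, 256.62], [0, 156.53], [-152.29, 152.29]. Speed limits (degrees/s): [136.94, 136.94, 159.86, 180, 180, 180].

INTERFACE

Orientations are given as [roll, pitch, yaw] about the fixed x, y, z axes, in that order (R = Rz(yaw) Ry(pitch) Rx(roll)).
In Python, from bench import r, optics, hand_in gives the robot as it stands.
- The arm moves only by the shell command python3 -m pendant 'ROWS' [FORCE]. ROWS is JSON, a list of rows, each a list of 5 numbers: the opening, from 0 (shut) to 1 (fully open), then the shift along the tool's x, y, z in mm, then the turn about the tool's z in degrees. A call has 1 to 10 rows; each row shifts and turns the commanded pose from where the row before left it, along the tool's axes as they then stand; what a row does not reach is not made up. A row lasts 1/10 s, in which the tool goes at most 50 mm and 8.59 degrees, less where a joint would pass 70% of its speed; a pose out of reach is approached as far as the arm can. A call with a gripper value outside its range is refused whole. The fingers move at their own pace and stop on an object; FORCE is the grip in N (left out, the last holds). Time passes only in rows, so rows that do not move let the fingers close. It gives the time, the measured TCP pose, the force and the opening at its end, in the units of the state.
- r.sense(): the state, without advancing time (a new reading comes with each control period).
- optics.snapshot(name): name is "scene" or "top" or "wrist"; returns (picture, depth): 400x640x3 uint8, blue, green, red; 400x640 float32, mm along the optical axis (not along the pixel's ray), 0 where there is no reading.
- optics.camera_params(name): a dict with "camera_matrix" (3x3 intrinsics, pixels), "eye" and "orientation" of the camera in the world. Camera axes: x right, y down, z forward; pixel columns grow to the right and rows downward; lengths in mm; the calibration is good to about 2 mm. The wrist camera is an equidistant fisheye: a pixel r from the principal point sees the ray r / f radians off the axis. A picture is of the moment at which its call begins: read the wrist's pose just before it. camera_params takes no time and is no camera call; for the wrist camera it gives the pose at the moment of the call.
- hand_in(): hands the job in, once; it reports no verdict.
Trained networks look in the newest picture that a camera, given by its name, has taken for a name from the list of things; names that differ only in an ending like _2 or _b are one class to them, and where a whole thing is asked for, a point or a joint stands for the part that bears it (a point fixed in the world has none). Each returns a list of dicts, best first, with "score" (0 to 1); they miss things now and then, are a little off and sometimes report something else, mostly with a low value. They report only what shows in the picture. A call takes as long as a camera call. They do not tell look-alikes from the thing itself.
- optics.search_frame(camera, query): "at" ([x, y, z] in mm, in world coordinates, good to about 4 mm: the middle of the surface that is visible of it).
The state is a dict: "time": time; "joint_pos": joint angles; "qd": joint speeds; "joint_efforts": joint torques, N m; "tool_pos": TCP position; "tcp_rot": TCP orientation; "ft_force": force on the tool from outside, world axes, zero at the start; "wrist_torque": the same for the moment, N m; "finger_gap": finger opening in mm.
Only numpy, scipy, OpenCV 4.12 (cv2) and the standard library are available. Lean on these libraries where they do the work, as an engineer would, in place of code of your own. Each camera call takes 0.05 s, during which the arm holds its last target. There are 200 camera calls.

TASK

Move the height gauge to the other hook of the tool board: swing out the folded hook beside the end cheek, take the gauge off its present hook, hang it freely on the swung-out one, and fold the emptied hook flat along the board. On its first hook there is no finger room behind the gauge and on the second none between gauge and cheek, so on the way stand it upright on the bench, let go of it there, and take it again the other way (it comes off by its narrow edges and goes on by its broad faces). Do not tip the gauge over, and do not push the loose things on the bench about.

Things in the scene. Friction and masses are not known exactly. Their poses are not given: they have to be found in the camera images.
- gauge: Height gauge: light wooden block, 28 mm thick (x), 60 wide (y), 140 tall in all (z up), on a dark steel sole 34 x 62 x 10 mm; 0.25 to 0.5 kg. Origin under the centre of the sole. A slot 30 mm wide (y) runs through along x, from 54 to 106 mm up; solid above it. Starts hanging on the open hook, back face about 11 mm from the board, x along the rod. Front and back are alike.
- gauge_roof (a point): Apex of the slot's peaked roof, at mid thickness, 106 mm above the gauge's origin; the roof slopes down 30 degrees to either side. Hanging, the apex is 5 mm above the rod's axis (gauge origin 39 mm above the bench); to let the hook's pin pass through the slot, lift the gauge 20 to 40 mm from there.
- tool_board: Plywood board, fixed, upright, 18 mm thick. Origin at bench level on its front face; -x is the way it faces (to the robot), y to the left, z up. 120 mm tall from y = -147 to +43 mm, 172 mm tall from there to +218. A 30 mm high batten lies behind it. Corner hook hinged at y = -90, open hook at y = +110. The corner hook's rod passes over the low part, free space behind it.
- cheek (a point): Middle of the top edge of the end cheek, a 15 mm thick panel at right angles to the board at its right end, 180 mm tall, its inner face 42 mm from the corner hook's hinge axis (12 mm from the hung gauge); it reaches from 18 mm behind to 102 mm in front of the board's face.
- corner_hook (a joint): Hinge angle of the hook by the cheek (corner hook) in rad: 0 = stop, folded flat, rod parallel to the board, pointing to the board's +y; grows as it swings out; 1.571 = stop, rod at right angles to the board, pointing to its -x. Vertical hinge with light friction, no spring: it stays where it is left; about 1 N sideways at the tip moves it. Starts nearly folded.
- corner_hook_tip (a point): Top of the upturned end pin of the hook by the cheek (corner hook), on the pin's axis: 70 mm from the hinge axis and 18 mm above the rod's axis. Pin and rod are 9 mm thick round steel.
- corner_hook_hinge (a point): Point on the hinge axis of the hook by the cheek (corner hook) at the height of the rod's axis (140 mm above the bench), 16 mm in front of the board's face. Axes turn with the hook: y along the rod to the pin, z up. The 14 mm barrel ends at the height of the rod axis; barrel and lug reach 25 mm below the rod's axis.
- open_hook (a joint): Hinge angle of the other hook (open hook) in rad: 0 = stop, folded flat, rod parallel to the board, pointing to the board's +y; grows as it swings out; 1.571 = stop, rod at right angles to the board, pointing to its -x. Vertical hinge with light friction, no spring: it stays where it is left; about 1 N sideways at the tip moves it. Starts swung out, carrying the gauge.
- open_hook_tip (a point): Top of the upturned end pin of the other hook (open hook), on the pin's axis: 70 mm from the hinge axis and 18 mm above the rod's axis. Pin and rod are 9 mm thick round steel.
- open_hook_hinge (a point): Point on the hinge axis of the other hook (open hook) at the height of the rod's axis (140 mm above the bench), 16 mm in front of the board's face. Axes turn with the hook: y along the rod to the pin, z up. The 14 mm barrel ends at the height of the rod axis; barrel and lug reach 25 mm below the rod's axis.
- bobbin: pale turned wooden bobbin, 45 mm across, 66 mm tall, standing in front of the left end of the tool board; origin under its centre
- tape_roll: roll of masking tape lying flat, 68 mm across, 24 mm tall, to the left; origin under its centre
- hex_key: L-shaped hex key lying flat, 93 mm long, 6 mm thick, at the foot of the tool board between the hooks; origin under its centre
- wood_blank: reddish wood blank, 130 x 38 x 38 mm, lying on the right; origin under its centre
- abrasive: brown roll of abrasive, 62 mm across, 35 mm tall, on the right; origin under its centre
Not all that is in view belongs to the job. There is more than one size of the gauge; the one meant has the size given above.

How it is judged:
By the outcome, as a careful person would: the job done as asked, in the order asked, and still so for the second after the job is handed in, with the robot touching nothing.
It also fails if it takes over 72 s, if anything falls off the work surface, if the arm or the gripper's body presses on something with over 40 N, if the wrist force passes 120 N, or if a joint passes its speed limit or range.

## Working session

There is one attempt and no reset: what is moved stays moved. The work goes in short steps, Python scripts to look and compute and a shell command to move; the robot and the scene stay as the last step left them, time stands still between calls to the robot, and variables do not carry over. Pictures are saved under pics/ and viewed, about 8 in all and at most 12, crops included, and the job is handed in when it is done.

```bash
mkdir -p pics; ls; cat > h.py <<'E'
import numpy as np, cv2
from bench import r, optics, hand_in
from scipy.spatial.transform import Rotation as R
def w(cam,u,v,d):
    p=optics.camera_params(cam);K=np.array(p["camera_matrix"]);
    return p
E
python3 - <<'E'
from h import *
for c in("scene","top"):
    im,d=optics.snapshot(c);cv2.imwrite(f"pics/{c}1.png",im);np.save(f"{c}_d.npy",d)
    print(c,optics.camera_params(c))
    for q in("gauge","tool_board","corner_hook_tip","open_hook_tip","corner_hook","open_hook","bobbin","hex_key","tape_roll","wood_blank","abrasive","cheek","corner_hook_hinge","open_hook_hinge","gauge_roof"):
        print(q,[(np.round(x["at"]).tolist(),round(x["score"],2)) for x in optics.search_frame(c,q)])
print(r.sense(),r.grasp_offset)
E
```

```text
pics
scene {'camera_matrix': array([[366.62593917,   0.        , 321.83221763],
       [  0.        , 366.62593917, 204.01096293],
       [  0.        ,   0.        ,   1.        ]]), 'eye': array([ 199.99807244, -468.96706276,  852.36873757]), 'orientation': array([-140.97163047,   -0.88891967,  -29.52382293])}
gauge [([510.0, 118.0, 130.0], 0.74), ([423.0, -203.0, 84.0], 0.6), ([542.0, 289.0, 67.0], 0.59), ([438.0, -305.0, 37.0], 0.23)]
tool_board [([546.0, -32.0, 118.0], 0.97), ([412.0, 370.0, 16.0], 0.61)]
corner_hook_tip [([439.0, -304.0, 37.0], 0.59)]
open_hook_tip [([474.0, 128.0, 143.0], 0.61)]
corner_hook [([543.0, -36.0, 141.0], 0.63)]
open_hook [([472.0, 129.0, 141.0], 0.55), ([508.0, 117.0, 129.0], 0.15)]
bobbin [([432.0, 205.0, 60.0], 0.65)]
hex_key [([497.0, 16.0, 3.0], 0.66), ([546.0, -37.0, 119.0], 0.23)]
tape_roll [([410.0, 368.0, 14.0], 0.67), ([429.0, 203.0, 59.0], 0.28)]
wood_blank [([438.0, -305.0, 38.0], 0.83), ([542.0, -36.0, 144.0], 0.54)]
abrasive [([564.0, -307.0, 33.0], 0.97)]
cheek [([542.0, -36.0, 118.0], 0.74), ([510.0, 118.0, 128.0], 0.33)]
corner_hook_
[... 1277 characters left out ...]
104.0], 0.5)]
{'time': 1.6, 'joint_pos': array([ 5.98522234e+01,  7.47125784e+00,  8.52675075e+01,  1.94861824e-04,
        8.72626501e+01, -4.89216753e+00]), 'qd': array([ 0.053347  , -0.10472961, -0.11037442,  0.02302362,  0.13063154,
        0.00706151]), 'joint_efforts': array([ 2.09324144e-04, -5.69303620e+01, -5.00852644e+01, -2.99694211e-04,
        1.26534957e-03,  1.09749189e-05]), 'tool_pos': array([255.9634634 , 542.66014127, 231.29407203]), 'tcp_rot': array([-1.79999685e+02,  1.39372978e-03,  6.47443817e+01]), 'ft_force': array([ 0.710747  , -0.245606  ,  0.50464331]), 'wrist_torque': array([0.0094499 , 0.00434936, 0.01780153]), 'finger_gap': 85.59244874549671} 18.700000000000003
```

View images.

```bash
python3 - <<'E'
import cv2
a=cv2.imread("pics/scene1.png");b=cv2.imread("pics/top1.png")
cv2.imwrite("pics/s1.png",cv2.resize(a[60:330,100:500],(800,540)))
E
```

```text
(no output)
```

View pics/scene1.png

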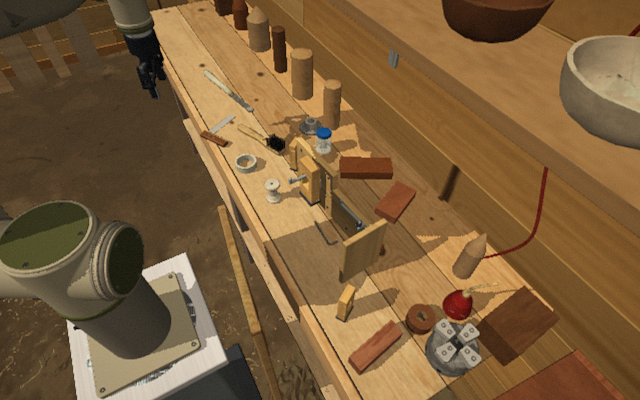

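View pics/top1.png

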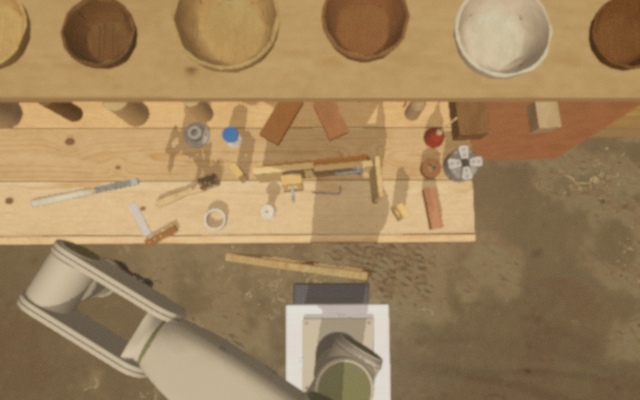

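```bash
cat > h.py <<'E'
import numpy as np, cv2
from bench import r, optics, hand_in
from scipy.spatial.transform import Rotation as R
def cloud(c,d):
    p=optics.camera_params(c);K=np.array(p["camera_matrix"]);M=R.from_euler("xyz",p["orientation"],degrees=True).as_matrix()
    v,u=np.mgrid[0:400,0:640]
    P=np.stack([(u-K[0,2])/K[0,0]*d,(v-K[1,2])/K[1,1]*d,d],-1)@M.T+p["eye"]
    P[d==0]=np.nan
    return P
E
python3 - <<'E'
from h import *
for c in("scene","top"):
    P=cloud(c,np.load(c+"_d.npy")).reshape(-1,3)
    x,y,z=P.T
    roi=(x>380)&(x<660)&(y>-170)&(y<300)
    print(c,"bench z",np.median(z[roi&(abs(z)<8)]))
    for n,lo,hi in(("cheektop",174,190),("tall/gauge",166,174),("gaugetop",174,186),("low",114,126),("rod",134,165)):
        s=roi&(z>lo)&(z<hi);Q=P[s];Q=Q[np.argsort(Q[:,1])]
        print(n,len(Q));print(Q[::max(1,len(Q)//28)].round().astype(int).tolist())
    s=(x>560)&(x<1000)&(abs(y)<300)&(z>230);print("high",P[s].min(0) if s.any() else None, np.percentile(z[s],[5,50,95]) if s.any() else None)
E
```

```text
scene bench z 1.191100749014879
cheektop 609
[[467, -129, 182], [464, -126, 176], [496, -124, 182], [518, -123, 180], [490, -122, 180], [547, -120, 176], [556, -119, 177], [573, -119, 176], [524, -118, 181], [500, -117, 181], [504, -116, 181], [564, -115, 181], [568, -113, 181], [514, -112, 181], [581, -111, 180], [554, -109, 181], [574, -104, 181], [510, 103, 175], [527, 107, 178], [521, 112, 180], [521, 117, 179], [503, 123, 179], [504, 129, 180], [504, 134, 180], [510, 141, 182], [516, 146, 181], [502, 153, 179], [519, 158, 181], [551, 173, 176]]
tall/gauge 406
[[474, -128, 167], [464, -126, 172], [505, -124, 168], [528, -122, 168], [553, -120, 172], [569, -118, 166], [553, 70, 172], [554, 77, 173], [558, 84, 173], [545, 92, 168], [552, 99, 173], [523, 105, 171], [553, 106, 173], [557, 112, 174], [543, 119, 167], [543, 125, 172], [553, 132, 173], [558, 140, 171], [539, 146, 171], [550, 153, 171], [546, 163, 172], [538, 171, 172], [551, 183, 172], [543, 191, 173], [535, 200, 168], [536, 207, 173], [538, 217, 172], [537, 226, 173], [535, 235, 174]]
gaugetop 609
[[467, -129, 182], [4
[... 3579 characters left out ...]
1, 123], [567, 60, 120], [558, 66, 120], [547, 93, 116], [543, 140, 123], [538, 187, 119]]
rod 354
[[464, -121, 150], [488, -111, 145], [512, -109, 143], [533, -106, 141], [552, -104, 137], [551, -66, 140], [542, -59, 144], [540, -48, 138], [539, -36, 140], [541, -27, 146], [543, -13, 139], [536, -4, 146], [541, 8, 150], [549, 83, 141], [547, 103, 153], [504, 114, 163], [505, 124, 141], [458, 129, 164], [469, 130, 142], [503, 132, 151], [487, 133, 142], [484, 135, 144], [543, 141, 158], [501, 150, 143], [501, 159, 146], [540, 172, 161], [557, 189, 162], [537, 201, 160], [535, 220, 138], [534, 235, 160]]
high [ 634.16538611 -299.98955936  505.50386429] [530.06712618 535.23706717 609.9777329 ]
```

```bash
python3 - <<'E'
from h import *
from scipy.optimize import least_squares
P=np.concatenate([cloud(c,np.load(c+"_d.npy")).reshape(-1,3) for c in("scene","top")])
src=np.repeat([0,1],400*640)
def loc(p,Q):
    c,s=np.cos(p[2]),np.sin(p[2]);d=Q[:,:2]-p[:2];return np.c_[c*d[:,0]+s*d[:,1],-s*d[:,0]+c*d[:,1],Q[:,2]]
def rect(L,x0,x1,y0,y1):
    # signed dist to rect
    q=np.c_[np.maximum(x0-L[:,0],L[:,0]-x1),np.maximum(y0-L[:,1],L[:,1]-y1)]
    return np.hypot(*np.maximum(q,0).T)
p=np.array([552,27.,.08])
for it in range(3):
  for sel in ([0],[1],[0,1]):
    ok=np.isin(src,sel)&~np.isnan(P[:,0]);Q=P[ok];L=loc(p,Q)
    A=Q[(abs(Q[:,2]-181)<4)&(abs(L[:,1]+139.5)<15)&(abs(L[:,0]+42)<75)]
    B=Q[(abs(Q[:,2]-172)<4)&(L[:,1]>36)&(L[:,1]<225)&(L[:,0]>-8)&(L[:,0]<26)]
    C=Q[(L[:,2]>135)&(L[:,2]<165)&(L[:,1]>50)&(L[:,1]<215)&(abs(L[:,0])<8)]
    D=Q[(L[:,2]>60)&(L[:,2]<112)&(L[:,1]>-60)&(L[:,1]<40)&(abs(L[:,0])<8)]
    E=Q[(L[:,2]>40)&(L[:,2]<170)&(abs(L[:,1]+147)<7)&(L[:,0]<10)&(L[:,0]>-95)]
    def mom(S): # centroid-based
        return S
    def f(p):
        a=loc(p,A);b=loc(p,B);
        return np.r_[ (a[:,1]+139.5)*.5, rect(a,-102,18,-147,-132), (b[:,0]-9)*.5,rect(b,0,18,43,218),loc(p,C)[:,0],loc(p,D)[:,0],loc(p,E)[:,1]+147]
    s=least_squares(f,p,loss="soft_l1",f_scale=1.5)
    if it==2: print(sel,s.x[:2].round(1),np.degrees(s.x[2]).round(2),[len(k) for k in(A,B,C,D,E)],[np.median(k).round(1) for k in (loc(s.x,A)[:,1]+139.5,loc(s.x,B)[:,0]-9,loc(s.x,C)[:,0],loc(s.x,D)[:,0],loc(s.x,E)[:,1]+147)])
  p=s.x
np.save("board.npy",p)
c,sn=np.cos(p[2]),np.sin(p[2])
W=lambda x,y:(p[:2]+[c*x-sn*y,sn*x+c*y]).round(1)
print("corner hinge",W(-16,-90),"open hinge",W(-16,110),"open tip",W(-86,110),"hang pose",W(-25,110))
ok=~np.isnan(P[:,0])
for s in (0,1):
  L=loc(p,P[ok&(src==s)])
  G=L[(L[:,2]>174)&(L[:,2]<186)&(abs(L[:,1]-110)<45)&(L[:,0]<-6)&(L[:,0]>-60)]
  print("gauge top rect",np.percentile(G,[3,50,97],axis=0).round(1).tolist(), cv2.minAreaRect(G[:,:2].astype(np.float32)))
  H=L[(L[:,2]>128)&(L[:,2]<165)&(L[:,0]<-8)&(L[:,0]>-40)&(L[:,1]>-110)&(L[:,1]<0)]
  print("corner hook",H[np.argsort(H[:,1])][::max(1,len(H)//12)].round().tolist())
  H=L[(L[:,2]>128)&(L[:,2]<165)&(L[:,0]<-45)&(L[:,0]>-110)&(L[:,1]>80)&(L[:,1]<140)]
  print("open hook",H[np.argsort(H[:,0])][::max(1,len(H)//12)].round().tolist())
E
```

```text
[0] [551.3  27.7] 5.51 [310, 335, 186, 249, 869] [np.float64(-1.6), np.float64(-2.2), np.float64(0.2), np.float64(0.1), np.float64(0.1)]
[1] [553.1  28.4] 5.34 [145, 309, 110, 90, 0] [np.float64(0.0), np.float64(-0.5), np.float64(0.1), np.float64(0.0), np.float64(nan)]
[0, 1] [551.8  27.6] 5.4 [455, 644, 296, 339, 869] [np.float64(-1.0), np.float64(-0.7), np.float64(0.1), np.float64(-0.0), np.float64(0.1)]
corner hinge [544.4 -63.5] open hinge [525.5 135.7] open tip [455.8 129.1] hang pose [516.6 134.8]
gauge top rect [[-40.9, 79.6, 175.4], [-29.1, 105.9, 180.0], [-14.8, 135.6, 182.8]] ((-28.4206600189209, 107.967041015625), (28.60665512084961, 59.771934509277344), 1.6199116706848145)
corner hook [[-17.0, -96.0, 136.0], [-19.0, -95.0, 139.0], [-18.0, -92.0, 148.0], [-20.0, -88.0, 145.0], [-20.0, -80.0, 145.0], [-19.0, -72.0, 143.0], [-19.0, -63.0, 146.0], [-21.0, -54.0, 141.0], [-22.0, -48.0, 143.0], [-22.0, -39.0, 146.0], [-22.0, -30.0, 144.0], [-17.0, -24.0, 146.0], [-19.0, -21.0, 160.0]]
open hook [[-91.0, 110.0, 155.0], [-90.0, 107.0, 158.0], [-88.0, 110.0, 158.0], [-87.0, 108.0, 151.0], [-84.0, 107.0, 150.0], [-80.0, 110.0, 145.0], [-76.0, 111.0, 146.0], [-72.0, 112.0, 142.0], [-70.0, 107.0, 146.0], [-65.0, 113.0, 145.0], [-61.0, 106.0, 141.0], [-57.0, 107.0, 145.0], [-52.0, 110.0, 148.0], [-49.0, 110.0, 145.0]]
gauge top rect [[-38.1, 82.3, 174.5], [-24.9, 109.4, 178.5], [-11.9, 137.0, 183.2]] ((-25.064979553222656, 110.00850677490234), (59.10806655883789, 27.8471736907959), 88.8078842163086)
corner hook [[-17.0, -96.0, 133.0], [-17.0, -91.0, 148.0], [-14.0, -87.0, 138.0], [-18.0, -83.0, 143.0], [-18.0, -77.0, 146.0], [-13.0, -69.0, 141.0], [-18.0, -63.0, 140.0], [-18.0, -57.0, 140.0], [-21.0, -50.0, 144.0], [-17.0, -42.0, 145.0], [-20.0, -36.0, 145.0], [-19.0, -30.0, 146.0], [-14.0, -21.0, 154.0], [-20.0, -18.0, 157.0]]
open hook [[-88.0, 113.0, 153.0], [-85.0, 113.0, 156.0], [-83.0, 112.0, 160.0], [-78.0, 107.0, 138.0], [-75.0, 115.0, 142.0], [-72.0, 115.0, 142.0], [-67.0, 109.0, 148.0], [-64.0, 111.0, 143.0], [-60.0, 114.0, 140.0], [-55.0, 108.0, 141.0], [-52.0, 110.0, 141.0], [-48.0, 113.0, 138.0]]
  return _methods._mean(a, axis=axis, dtype=dtype,
  ret = ret.dtype.type(ret / rcount)
```

```bash
cat >> h.py <<'E'
B=np.array([552.3,27.8]);YAW=5.4
def b(p):
    c,s=np.cos(np.radians(YAW)),np.sin(np.radians(YAW));d=np.asarray(p)[...,:2]-B
    return np.stack([c*d[...,0]+s*d[...,1],-s*d[...,0]+c*d[...,1],np.asarray(p)[...,2]],-1)
def st():
    s=r.sense();print("t",round(s["time"],2),"board-frame TCP",b(s["tool_pos"]).round(1),"rot",s["tcp_rot"].round(1),"F",s["ft_force"].round(1),"gap",round(s["finger_gap"],1))
E
python3 -m pendant '[[0,0,0,0,-7.7],[0,0,0,0,-7.7],[0,0,0,0,-7.7],[0,0,0,0,-7.6],[0,-44,19,0,0],[0,-44,19,0,0],[0,-44,19,0,0],[0,-44,19,0,0],[0,-44,19,0,0],[0,-44,19,0,0]]' 40; python3 -c "from h import *;st()"
```

```text
time: 2.6
tool_pos: [395.1, 289.0, 231.5]
tcp_rot: [180.0, -0.0, 95.5]
ft_force: [0.6, -0.0, 0.5]
finger_gap: 0.3
t 2.6 board-frame TCP [-131.9  274.8  231.5] rot [180.   -0.   95.5] F [ 0.6 -0.   0.5] gap 0.3
```

```bash
python3 -m pendant '[[0,-44,19,0,0],[0,-44,19,0,0],[0,-44,19,0,0],[0,-44,19,0,0],[0,-43,19,0,0],[0,-43,19,0,0],[0,-43,22,0,0],[0,0,0,0,0]]'; python3 - <<'E'
from h import *
st()
p=optics.camera_params("wrist");print(p)
im,d=optics.snapshot("wrist");cv2.imwrite("pics/w1.png",im);np.save("w1.npy",d)
for q in("corner_hook_tip","corner_hook_hinge","cheek","gauge_roof","open_hook_tip"):
    print(q,[(b(x["at"]).round().tolist(),round(x["score"],2)) for x in optics.search_frame("wrist",q)])
E
```

```text
time: 3.4
tool_pos: [560.6, -5.2, 230.8]
tcp_rot: [-180.0, 0.1, 95.2]
ft_force: [-0.3, 0.5, 0.4]
finger_gap: 0.0
t 3.4 board-frame TCP [  5.2 -33.6 230.8] rot [-1.80e+02  1.00e-01  9.52e+01] F [-0.3  0.5  0.4] gap 0.0
{'camera_matrix': array([[309.70691629,   0.        , 317.05451657],
       [  0.        , 309.70691629, 200.86451935],
       [  0.        ,   0.        ,   1.        ]]), 'eye': array([487.98627525, -12.12145444, 374.60437816]), 'orientation': array([1.63239152e+02, 5.76388052e-02, 9.51566213e+01])}
corner_hook_tip [([-16.0, -53.0, 139.0], 0.76)]
corner_hook_hinge [([-12.0, -59.0, 149.0], 0.93)]
cheek [([-12.0, -65.0, 138.0], 0.66)]
gauge_roof [([-135.0, -204.0, 88.0], 0.9), ([-30.0, 87.0, 171.0], 0.71), ([9.0, 270.0, 83.0], 0.58)]
open_hook_tip [([-70.0, 110.0, 141.0], 0.72)]
```

View pics/w1.png

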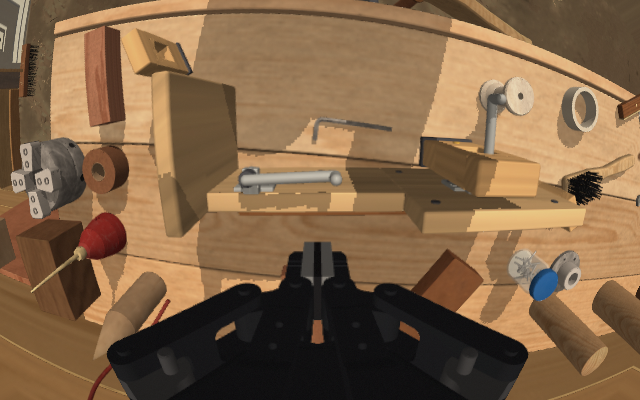

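```bash
cat >> h.py <<'E'
def wcloud(d,p):
    K=np.array(p["camera_matrix"]);M=R.from_euler("xyz",p["orientation"],degrees=True).as_matrix()
    v,u=np.mgrid[0:400,0:640];a=(u-K[0,2])/K[0,0];c=(v-K[1,2])/K[1,1];th=np.hypot(a,c)+1e-9
    t=np.tan(np.minimum(th,1.5));P=np.stack([a/th*t*d,c/th*t*d,d],-1)@M.T+p["eye"];P[(d==0)|(th>1.45)]=np.nan
    return P
E
python3 - <<'E'
from h import *
d=np.load("w1.npy");P=wcloud(d,optics.camera_params("wrist"));L=b(P);
for u,v in((335,178),(300,180),(260,183),(245,175),(492,150),(488,100),(222,150),(160,120)): print((u,v),L[v,u].round(1))
L=L.reshape(-1,3);L=L[~np.isnan(L[:,0])]
def show(n,xl,yl,zl):
    m=np.all([(L[:,i]>=l[0])&(L[:,i]<=l[1]) for i,l in enumerate((xl,yl,zl))],0);G=L[m]
    if len(G):print(n,len(G),np.percentile(G,[2,50,98],axis=0).round(1).tolist());
    return G
show("bench",(-120,-60),(-80,60),(-10,10))
G=show("gaugetop",(-55,-5),(70,150),(174,190));print(cv2.minAreaRect(G[:,:2].astype(np.float32)))
show("cheektop",(-110,30),(-160,-120),(174,188))
show("cheek inner",(-90,-30),(-140,-120),(60,170))
show("tallstep",(-5,22),(30,60),(130,166))
show("lowtop",(-10,30),(-60,30),(114,126))
show("talltop",(-10,30),(60,190),(166,176))
for y in range(-95,-15,10): show(f"rod{y}",(-40,0),(y,y+10),(130,165))
for x in range(-95,-50,10): show(f"orod{x}",(x,x+10),(90,130),(130,165))
E
```

```text
(335, 178) [-21.3 -14.8 159. ]
(300, 180) [-16.9 -40.5 146.5]
(260, 183) [-14.4 -71.6 145.4]
(245, 175) [-20.5 -83.6 143.8]
(492, 150) [-44.9 116.8 147.3]
(488, 100) [-85.9 111.7 143.8]
(222, 150) [ -30.7 -126.1   65. ]
(160, 120) [ -67.7 -133.3  182.3]
bench 5747 [[-118.8, -76.7, 0.3], [-90.0, -11.0, 1.9], [-61.2, 56.8, 3.6]]
gaugetop 2404 [[-41.4, 85.4, 175.9], [-28.7, 109.9, 181.1], [-15.0, 142.3, 182.6]]
((-28.17681312561035, 114.64678955078125), (27.614587783813477, 61.17247009277344), 0.46908676624298096)
cheektop 3521 [[-98.9, -140.0, 174.8], [-45.3, -131.0, 181.2], [14.1, -125.8, 182.8]]
cheek inner 3182 [[-88.7, -127.1, 64.2], [-60.3, -126.2, 130.0], [-31.2, -125.4, 168.8]]
tallstep 440 [[-1.7, 48.6, 131.5], [2.1, 49.4, 149.0], [15.1, 59.1, 165.4]]
lowtop 2268 [[-1.1, -58.1, 115.2], [6.8, -15.5, 121.7], [16.3, 28.2, 123.2]]
talltop 2939 [[-2.0, 61.7, 167.7], [5.6, 112.6, 174.1], [15.7, 185.7, 175.5]]
rod-95 67 [[-23.0, -89.4, 135.3], [-17.7, -86.9, 141.1], [-10.2, -85.1, 145.6]]
rod-85 206 [[-23.0, -84.8, 131.9], [-18.4, -80.8, 144.8], [-10.7, -75.3, 147.1]]
rod-75 147 [[-21
[... 179 characters left out ...]
, [-18.8, -49.8, 145.3], [-13.8, -45.1, 147.4]]
rod-45 145 [[-22.7, -44.4, 142.8], [-19.2, -39.8, 145.6], [-14.9, -35.2, 147.0]]
rod-35 156 [[-23.1, -34.5, 142.0], [-19.5, -29.9, 145.7], [-14.6, -25.4, 147.5]]
rod-25 163 [[-23.8, -24.6, 142.8], [-20.7, -19.3, 146.2], [-15.8, -15.4, 159.7]]
orod-95 149 [[-91.5, 111.4, 141.2], [-87.9, 113.1, 155.8], [-85.1, 119.2, 161.0]]
orod-85 143 [[-84.8, 111.4, 141.2], [-80.8, 114.2, 146.1], [-75.1, 119.5, 158.6]]
orod-75 123 [[-74.6, 111.4, 141.0], [-70.0, 114.0, 145.6], [-65.3, 119.5, 147.6]]
orod-65 122 [[-64.8, 111.5, 141.2], [-59.9, 114.0, 145.8], [-55.4, 119.5, 148.1]]
orod-55 123 [[-54.8, 111.6, 141.3], [-50.0, 113.9, 145.9], [-45.4, 119.7, 147.7]]
```

```bash
python3 -m pendant '[[0,0,0,30,0],[0,0,0,30,0],[0,0,0,25,0],[0,0,0,15,0],[0,0,0,0,0],[0,0,-8,0,0],[0,0,-8,0,0],[0,0,-8,0,0],[0,0,-5,0,0]]'; python3 -c "from h import *;st()"; python3 -m pendant '[[0,-3,-7,0,0],[0,-3,-7,0,0],[0,-3,-7,0,0],[0,-5,-6,0,0],[0,-5,-6,0,0],[0,-5,-5,0,0],[0,-5,-3,0,0],[0,-5,-3,0,0],[0,-5,-2,0,0]]';  python3 -c "from h import *;st()"
```

```text
time: 4.6
tool_pos: [529.9, -3.0, 132.6]
tcp_rot: [179.9, 0.0, 95.4]
ft_force: [0.5, 0.0, 0.9]
finger_gap: -0.2
t 4.6 board-frame TCP [-25.2 -28.6 132.6] rot [179.9   0.   95.4] F [0.5 0.  0.9] gap -0.2
time: 5.5
tool_pos: [487.6, -46.5, 131.2]
tcp_rot: [-180.0, -0.0, 95.4]
ft_force: [1.2, 1.1, 0.6]
finger_gap: 0.1
t 5.5 board-frame TCP [-71.4 -67.9 131.2] rot [-180.    -0.    95.4] F [1.2 1.1 0.6] gap 0.1
```

```bash
python3 -m pendant '[[0,-2,0,0,0],[0,-2,0,0,0],[0,-2,0,0,0],[0,0,0,0,0],[0,0,0,0,0]]';  python3 -m pendant '[[0,-2,0,0,0],[0,-2,0,0,0],[0,0,0,0,0],[0,0,0,0,0]]'; python3 - <<'E'
from h import *
st();P0=optics.camera_params("wrist")
im,d=optics.snapshot("wrist");cv2.imwrite("pics/w2.png",im);L=b(wcloud(d,P0)).reshape(-1,3)
for x in range(-95,-30,10):
    G=L[(L[:,0]>x)&(L[:,0]<x+10)&(L[:,1]>-110)&(L[:,1]<-78)&(L[:,2]>138)&(L[:,2]<165)]
    if len(G):print(x,len(G),np.percentile(G,[2,50,98],axis=0).round(1).tolist())
E
```

```text
time: 6.0
tool_pos: [488.2, -51.5, 131.1]
tcp_rot: [-180.0, -0.0, 95.5]
ft_force: [-1.6, 3.5, 0.7]
finger_gap: -0.1
time: 6.4
tool_pos: [488.2, -52.4, 131.0]
tcp_rot: [-179.9, -0.4, 95.5]
ft_force: [-3.9, 20.3, 4.3]
finger_gap: -0.2
t 6.4 board-frame TCP [-71.3 -73.8 131. ] rot [-179.9   -0.4   95.5] F [-3.9 20.3  4.3] gap -0.2
-95 468 [[-89.8, -94.7, 140.9], [-88.2, -90.1, 154.3], [-85.3, -86.5, 159.6]]
-85 686 [[-84.8, -93.5, 139.5], [-78.2, -84.2, 154.4], [-77.0, -78.2, 163.5]]
-75 181 [[-74.7, -95.3, 142.3], [-70.7, -92.3, 145.3], [-65.9, -89.5, 146.5]]
-65 35 [[-65.0, -94.9, 142.5], [-63.1, -94.0, 144.6], [-59.5, -92.3, 146.2]]
```

```bash
python3 -m pendant '[[0,6,0,0,0],[0,8,0,0,0],[0,0,0,-30,0],[0,0,0,-35,0],[0,0,0,-30,0],[0.5,30,8,0,0],[1,40,10,0,0],[1,40,10,0,0],[1,40,10,0,0],[1,20,7,0,0]]'; python3 -m pendant '[[1,0,0,0,0],[1,0,0,0,0]]';  python3 -c "from h import *;st()"
```

```text
time: 7.45
tool_pos: [516.3, 134.3, 226.4]
tcp_rot: [179.9, -0.0, 95.5]
ft_force: [0.6, -0.3, 0.6]
finger_gap: 71.9
time: 7.65
tool_pos: [516.1, 131.5, 226.1]
tcp_rot: [-180.0, 0.1, 95.5]
ft_force: [-0.4, 0.1, 0.5]
finger_gap: 85.0
t 7.65 board-frame TCP [-26.2 106.7 226.1] rot [-1.80e+02  1.00e-01  9.55e+01] F [-0.4  0.1  0.5] gap 85.0
```

```bash
python3 -m pendant '[[1,4,0,0,0],[1,0,0,0,0],[1,0,0,0,0]]'; python3 - <<'E'
from h import *
st();P0=optics.camera_params("wrist")
im,d=optics.snapshot("wrist");cv2.imwrite("pics/w3.png",im);L=b(wcloud(d,P0)).reshape(-1,3)
G=L[(L[:,0]>-50)&(L[:,0]<-5)&(L[:,1]>65)&(L[:,1]<155)&(L[:,2]>176)&(L[:,2]<188)]
print(len(G),np.percentile(G,[1,50,99],axis=0).round(1).tolist(),cv2.minAreaRect(G[:,:2].astype(np.float32)))
E
```

```text
time: 7.95
tool_pos: [515.8, 134.8, 226.4]
tcp_rot: [180.0, 0.0, 95.4]
ft_force: [-0.2, -0.2, -0.6]
finger_gap: 85.4
t 7.95 board-frame TCP [-26.2 109.9 226.4] rot [180.    0.   95.4] F [-0.2 -0.2 -0.6] gap 85.4
3527 [[-39.0, 80.3, 177.0], [-26.7, 109.4, 180.1], [-12.0, 138.2, 181.8]] ((-25.353845596313477, 109.05140686035156), (60.80248260498047, 28.017562866210938), 89.787109375)
```

View pics/w3.png

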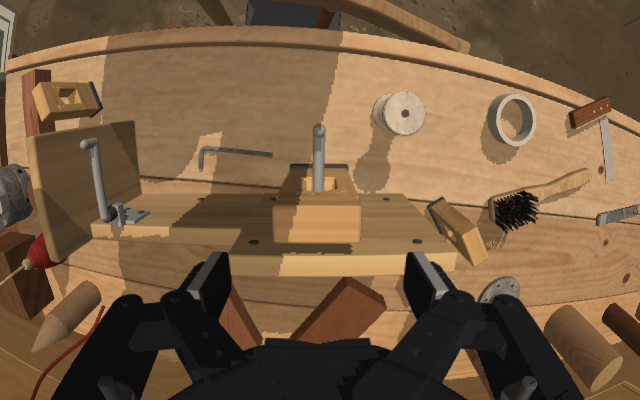

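```bash
python3 -m pendant '[[1,0,0,25,0],[1,0,0,25,0],[1,0,0,20,0],[1,0,0,15,0],[1,0,0,0,0]]' 50; python3 -m pendant '[[0.6,0,0,0,0],[0.6,0,0,0,0],[0.6,0,0,0,0],[0.6,0,0,0,0],[0.6,0,0,0,0],[0.6,0,0,0,0]]' 50;  python3 -c "from h import *;st()"
```

```text
time: 8.5
tool_pos: [514.2, 134.9, 138.8]
tcp_rot: [-179.8, 0.0, 95.4]
ft_force: [-0.5, -0.1, 0.3]
finger_gap: 85.7
time: 9.1
tool_pos: [517.0, 135.2, 143.1]
tcp_rot: [179.8, 0.0, 95.4]
ft_force: [0.3, -3.3, 6.7]
finger_gap: 59.2
t 9.1 board-frame TCP [-25.  110.3 143.1] rot [179.8   0.   95.4] F [ 0.3 -3.3  6.7] gap 59.2
```

```bash
python3 -m pendant '[[0.5,0,0,-5,0],[0.5,0,0,-10,0],[0.5,0,0,-10,0],[0.5,0,0,-5,0],[0.5,0,0,0,0]]' 50; python3 -c "from h import *;st()"; python3 -m pendant '[[0.5,0,-10,0,0],[0.5,0,-20,0,0],[0.5,0,-25,0,0],[0.5,0,-25,0,0],[0.5,0,-20,0,0],[0.5,0,-15,0,0],[0.5,0,0,0,0]]'; python3 - <<'E'
from h import *
st();im,d=optics.snapshot("scene");cv2.imwrite("pics/s2.png",cv2.resize(im[100:300,200:500],(800,533)))
E
```

```text
time: 9.6
tool_pos: [513.9, 135.3, 166.0]
tcp_rot: [-179.7, -0.0, 95.4]
ft_force: [12.5, 2.1, -37.6]
finger_gap: 58.7
t 9.6 board-frame TCP [-28.1 110.7 166. ] rot [-179.7   -0.    95.4] F [ 12.5   2.1 -37.6] gap 58.7
time: 10.3
tool_pos: [400.0, 124.7, 171.7]
tcp_rot: [-180.0, -0.0, 95.5]
ft_force: [0.2, -0.4, -4.4]
finger_gap: 58.8
t 10.3 board-frame TCP [-142.5  110.8  171.7] rot [-180.    -0.    95.5] F [ 0.2 -0.4 -4.4] gap 58.8
```

View pics/s2.png

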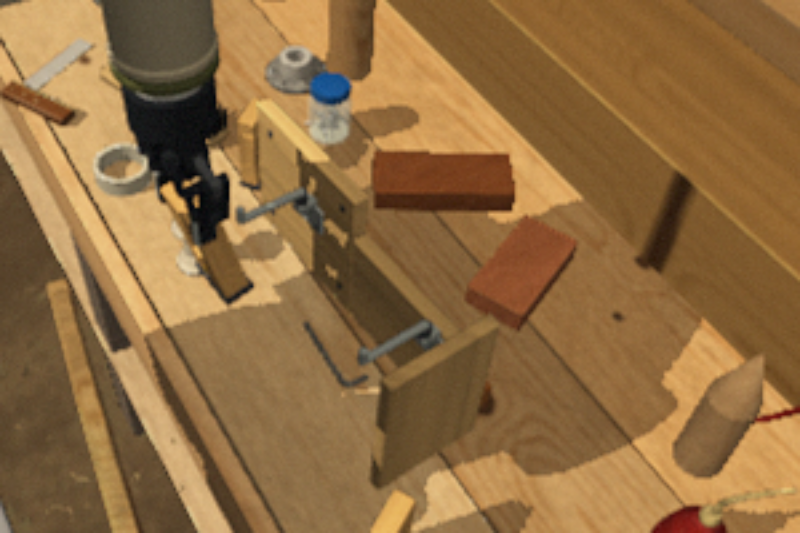

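```bash
python3 - <<'E'
from h import *
st()
im,d=optics.snapshot("scene");L=b(cloud("scene",d));
m=(L[...,0]>-240)&(L[...,0]<-60)&(L[...,1]>62)&(L[...,1]<95)&(L[...,2]>30)&(L[...,2]<230)
Q=L[m];hsv=im[m]
for z in range(30,230,10):
    k=(Q[:,2]>=z)&(Q[:,2]<z+10)
    if k.sum()>4:print(z,k.sum(),np.percentile(Q[k],[3,50,97],axis=0).round(0).tolist(),np.median(hsv[k],0))
E
```

```text
t 10.35 board-frame TCP [-141.3  110.7  172. ] rot [179.9  -0.   95.5] F [-0.6  0.2 -3.9] gap 59.0
70 37 [[-127.0, 79.0, 71.0], [-115.0, 81.0, 76.0], [-96.0, 90.0, 80.0]] [39. 50. 61.]
80 24 [[-128.0, 79.0, 80.0], [-115.0, 82.0, 84.0], [-96.0, 86.0, 90.0]] [ 40.5  77.5 107. ]
90 24 [[-129.0, 80.0, 91.0], [-117.0, 81.0, 95.0], [-103.0, 85.0, 99.0]] [ 44.  85. 117.]
100 24 [[-132.0, 79.0, 100.0], [-118.0, 81.0, 105.0], [-104.0, 86.0, 109.0]] [ 44.   86.5 118.5]
110 23 [[-134.0, 79.0, 110.0], [-121.0, 81.0, 114.0], [-107.0, 85.0, 118.0]] [ 44.  85. 117.]
120 29 [[-137.0, 79.0, 120.0], [-123.0, 81.0, 125.0], [-111.0, 84.0, 130.0]] [ 45.  84. 116.]
130 27 [[-139.0, 79.0, 130.0], [-127.0, 81.0, 135.0], [-112.0, 84.0, 139.0]] [ 43.  82. 113.]
140 29 [[-142.0, 79.0, 141.0], [-128.0, 81.0, 146.0], [-113.0, 83.0, 149.0]] [ 44.  84. 115.]
150 27 [[-142.0, 79.0, 151.0], [-129.0, 81.0, 155.0], [-116.0, 83.0, 160.0]] [ 42.  82. 115.]
160 26 [[-145.0, 79.0, 160.0], [-132.0, 81.0, 164.0], [-119.0, 84.0, 169.0]] [ 42.   81.  111.5]
170 13 [[-147.0, 76.0, 170.0], [-126.0, 80.0, 174.0], [-121.0, 82.0, 179.0]] [ 43.  78. 104.]
180 24 [[-154.0, 68.0, 182.0], [-144.0, 75.0, 185.0], [-122.0, 92.0, 190.0]] [43. 69. 84.]
190 27 [[-154.0, 66.0, 190.0], [-150.0, 71.0, 196.0], [-136.0, 87.0, 200.0]] [34. 48. 51.]
200 25 [[-154.0, 67.0, 201.0], [-149.0, 75.0, 203.0], [-138.0, 94.0, 208.0]] [33. 52. 58.]
210 5 [[-153.0, 72.0, 210.0], [-152.0, 74.0, 212.0], [-150.0, 80.0, 215.0]] [47. 56. 60.]
220 11 [[-156.0, 68.0, 221.0], [-154.0, 70.0, 226.0], [-153.0, 79.0, 229.0]] [27. 29. 30.]
```

```bash
python3 -m pendant '[[0.5,-20,-5,0,0],[0.5,-25,-5,0,0],[0.5,-25,0,10,0],[0.5,-10,0,20,0],[0.5,0,0,15,0],[0.5,0,0,0,0]]' 50; python3 -m pendant '[[0.5,0,0,0,0],[0.5,0,0,0,0],[0.5,0,0,0,0]]' 20; python3 - <<'E'
from h import *
st()
im,d=optics.snapshot("scene");L=b(cloud("scene",d));cv2.imwrite("pics/s3.png",im)
y0=b(r.sense()["tool_pos"])[1]
m=(L[...,0]>-240)&(L[...,0]<-80)&(L[...,1]>y0-48)&(L[...,1]<y0-16)&(L[...,2]>4)&(L[...,2]<150)
Q=L[m];hsv=im[m]
for z in range(0,150,8):
    k=(Q[:,2]>=z)&(Q[:,2]<z+8)
    if k.sum()>4:print(z,k.sum(),np.percentile(Q[k],[3,50,97],axis=0).round(0).tolist(),np.median(hsv[k],0))
E
```

```text
time: 11.0
tool_pos: [397.9, 43.5, 124.4]
tcp_rot: [-179.8, -0.0, 95.4]
ft_force: [-0.9, 0.7, -5.1]
finger_gap: 58.9
time: 11.3
tool_pos: [399.8, 44.2, 127.4]
tcp_rot: [179.9, 0.0, 95.5]
ft_force: [-1.0, 1.0, -4.8]
finger_gap: 58.6
t 11.3 board-frame TCP [-150.3   30.7  127.4] rot [179.9   0.   95.5] F [-1.   1.  -4.8] gap 58.6
0 70 [[-211.0, -17.0, 4.0], [-200.0, -2.0, 5.0], [-92.0, 14.0, 7.0]] [ 72. 116. 154.]
24 23 [[-136.0, -1.0, 25.0], [-126.0, 1.0, 29.0], [-107.0, 13.0, 32.0]] [39. 44. 50.]
32 24 [[-135.0, -0.0, 33.0], [-119.0, 1.0, 36.0], [-104.0, 7.0, 40.0]] [39.5 53.  65.5]
40 14 [[-137.0, 0.0, 41.0], [-124.0, 1.0, 44.0], [-110.0, 8.0, 47.0]] [ 46.   86.  117.5]
48 18 [[-138.0, 0.0, 48.0], [-127.0, 1.0, 52.0], [-114.0, 4.0, 56.0]] [ 43.   86.  118.5]
56 18 [[-141.0, 0.0, 57.0], [-126.0, 1.0, 60.0], [-112.0, 7.0, 63.0]] [ 46.   87.  119.5]
64 16 [[-141.0, -0.0, 65.0], [-130.0, 1.0, 68.0], [-115.0, 3.0, 72.0]] [ 45.5  86.  118. ]
72 18 [[-145.0, -1.0, 72.0], [-130.0, 1.0, 76.0], [-119.0, 6.0, 79.0]] [ 44.5  84.  116. ]
80 21 [[-146.0, -0.0, 81.0], [-134.0, 1.0, 85.0], [-120.0, 5.0, 87.0]] [ 45.  83. 116.]
88 17 [[-148.0, -1.0, 89.0], [-134.0, 1.0, 92.0], [-123.0, 6.0, 95.0]] [ 46.  84. 117.]
96 20 [[-149.0, -1.0, 97.0], [-135.0, 1.0, 100.0], [-123.0, 3.0, 104.0]] [ 44.   82.  115.5]
104 19 [[-152.0, -0.0, 104.0], [-141.0, 1.0, 107.0], [-125.0, 5.0, 111.0]] [ 46.  86. 119.]
112 19 [[-151.0, -0.0, 112.0], [-138.0, 1.0, 115.0], [-127.0, 2.0, 119.0]] [ 44.  83. 115.]
120 11 [[-154.0, -0.0, 121.0], [-141.0, 1.0, 122.0], [-130.0, 2.0, 127.0]] [ 43.  80. 112.]
128 6 [[-157.0, -3.0, 128.0], [-132.0, 0.0, 131.0], [-129.0, 1.0, 134.0]] [ 43.5  82.  114.5]
136 11 [[-163.0, -11.0, 139.0], [-159.0, -5.0, 141.0], [-146.0, 9.0, 143.0]] [ 54.  83. 103.]
144 11 [[-163.0, -13.0, 144.0], [-158.0, -11.0, 147.0], [-146.0, -2.0, 149.0]] [29. 51. 51.]
```

```bash
python3 -m pendant '[[0.5,0,0,8,0],[0.5,0,0,8,0],[0.5,0,0,4,0],[0.5,0,0,0,0],[0.5,0,0,0,0]]' 20; python3 -m pendant '[[0.5,0,1,2,0],[0.5,0,0,0,0],[0.5,0,0,0,0]]'; python3 -m pendant '[[0.5,0,1,2,0],[0.5,0,0,0,0],[0.5,0,0,0,0]]'; python3 -m pendant '[[0.5,0,1,2,0],[0.5,0,0,0,0],[0.5,0,0,0,0]]'
```

```text
time: 11.85
tool_pos: [400.7, 44.1, 108.9]
tcp_rot: [179.8, 0.0, 95.5]
ft_force: [-5.9, 1.0, 20.2]
finger_gap: 58.7
time: 12.15
tool_pos: [403.3, 44.3, 108.9]
tcp_rot: [179.6, 0.0, 95.5]
ft_force: [-7.2, 1.0, 31.2]
finger_gap: 58.7
time: 12.45
tool_pos: [406.0, 44.5, 108.7]
tcp_rot: [179.4, 0.0, 95.5]
ft_force: [-6.9, 1.4, 40.8]
finger_gap: 58.5
time: 12.75
tool_pos: [408.9, 45.0, 108.4]
tcp_rot: [179.1, 0.0, 95.5]
ft_force: [-6.8, 3.4, 47.5]
finger_gap: 58.8
```

```bash
python3 -m pendant '[[0.5,0,3,-3,0],[0.5,0,4,-1,0],[0.5,0,4,0,0],[0.5,0,0,0,0],[0.5,0,0,0,0]]' 20; python3 - <<'E'
from h import *
st()
im,d=optics.snapshot("scene");L=b(cloud("scene",d));cv2.imwrite("pics/s4.png",im)
m=(L[...,0]>-200)&(L[...,0]<-80)&(L[...,1]>-5)&(L[...,1]<9)&(L[...,2]>4)&(L[...,2]<150)
Q=L[m]
for z in range(8,130,8):
    k=(Q[:,2]>=z)&(Q[:,2]<z+8)
    if k.sum()>4:print(z,k.sum(),np.percentile(Q[k],[3,50,97],axis=0).round(0).tolist())
E
```

```text
time: 13.25
tool_pos: [416.3, 45.8, 108.6]
tcp_rot: [179.6, -0.0, 95.5]
ft_force: [-4.5, 2.7, 27.9]
finger_gap: 58.7
t 13.25 board-frame TCP [-133.7   30.7  108.6] rot [179.6  -0.   95.5] F [-4.5  2.7 27.9] gap 58.7
8 25 [[-136.0, -1.0, 8.0], [-121.0, 0.0, 12.0], [-104.0, 7.0, 16.0]]
16 18 [[-133.0, -0.0, 16.0], [-121.0, 1.0, 20.0], [-108.0, 5.0, 24.0]]
24 14 [[-134.0, -1.0, 25.0], [-120.0, 1.0, 28.0], [-109.0, 2.0, 32.0]]
32 18 [[-136.0, -0.0, 33.0], [-125.0, 1.0, 36.0], [-111.0, 5.0, 39.0]]
40 21 [[-137.0, -1.0, 42.0], [-123.0, 1.0, 47.0], [-111.0, 5.0, 48.0]]
48 12 [[-136.0, -0.0, 51.0], [-124.0, 1.0, 53.0], [-111.0, 3.0, 55.0]]
56 17 [[-138.0, -1.0, 57.0], [-127.0, 1.0, 61.0], [-114.0, 5.0, 64.0]]
64 20 [[-139.0, -0.0, 65.0], [-128.0, 1.0, 69.0], [-113.0, 5.0, 72.0]]
72 17 [[-140.0, -0.0, 73.0], [-125.0, 1.0, 76.0], [-114.0, 4.0, 79.0]]
80 16 [[-141.0, -1.0, 81.0], [-132.0, 1.0, 84.0], [-118.0, 7.0, 88.0]]
88 24 [[-142.0, -0.0, 88.0], [-129.0, 1.0, 92.0], [-116.0, 4.0, 96.0]]
96 16 [[-142.0, -0.0, 97.0], [-132.0, 1.0, 99.0], [-115.0, 4.0, 103.0]]
104 5 [[-144.0, -1.0, 107.0], [-120.0, 2.0, 108.0], [-118.0, 6.0, 110.0]]
112 5 [[-145.0, -5.0, 114.0], [-144.0, -4.0, 117.0], [-142.0, 5.0, 120.0]]
120 5 [[-146.0, -5.0, 121.0], [-145.0, -3.0, 125.0], [-142.0, 6.0, 127.0]]
128 5 [[-146.0, -5.0, 130.0], [-146.0, -3.0, 132.0], [-145.0, 5.0, 134.0]]
```

```bash
python3 -m pendant '[[0.5,0,3,-1,0],[0.5,0,3,0,0],[0.5,0,3,0,0],[0.5,0,2,0,0],[0.5,0,0,0,0],[0.5,0,0,0,0]]' 20; python3 - <<'E'
from h import *
st()
im,d=optics.snapshot("scene");L=b(cloud("scene",d));cv2.imwrite("pics/s5.png",im)
m=(L[...,0]>-200)&(L[...,0]<-80)&(L[...,1]>-5)&(L[...,1]<9)&(L[...,2]>4)&(L[...,2]<105)
Q=L[m]
k=(Q[:,2]>14)
Z=np.digitize(Q[:,2],range(14,105,10))
a=np.array([[Q[Z==i,2].mean(),np.percentile(Q[Z==i,0],5),np.percentile(Q[Z==i,0],95)] for i in range(1,9) if (Z==i).sum()>5])
print(a.round(0).tolist(),np.degrees(np.polyfit(a[:,0],a[:,1],1)[0]),np.degrees(np.polyfit(a[:,0],a[:,2],1)[0]))
E
```

```text
time: 13.9
tool_pos: [425.9, 46.7, 108.0]
tcp_rot: [179.8, -0.0, 95.5]
ft_force: [-5.4, 2.0, 19.9]
finger_gap: 58.6
t 13.9 board-frame TCP [-124.1   30.8  108. ] rot [179.8  -0.   95.5] F [-5.4  2.  19.9] gap 58.6
[[19.0, -133.0, -108.0], [29.0, -132.0, -108.0], [39.0, -134.0, -108.0], [49.0, -134.0, -108.0], [59.0, -134.0, -108.0], [69.0, -135.0, -110.0], [79.0, -135.0, -110.0], [89.0, -135.0, -110.0]] -2.0557852420540415 -2.171601198478131
```

```bash
python3 -m pendant '[[0.5,0,2,0,0],[0.5,0,2,-1,0],[0.5,0,0,-0.5,0],[0.5,0,0,0,0],[0.5,0,0,0,0]]' 20;  python3 -m pendant '[[0.72,0,0,0,0],[0.75,0,0,0,0],[0.8,0,0,0,0],[1,0,0,0,0],[1,0,0,0,0],[1,0,0,0,0]]' 20; python3 - <<'E'
from h import *
st()
im,d=optics.snapshot("scene");L=b(cloud("scene",d));cv2.imwrite("pics/s6.png",im)
m=(L[...,0]>-200)&(L[...,0]<-80)&(L[...,1]>-5)&(L[...,1]<9)&(L[...,2]>4)&(L[...,2]<105)
Q=L[m]
Z=np.digitize(Q[:,2],range(14,105,10))
a=np.array([[Q[Z==i,2].mean(),np.percentile(Q[Z==i,0],5),np.percentile(Q[Z==i,0],95)] for i in range(1,9) if (Z==i).sum()>5])
print(a.round(0).tolist(),np.degrees(np.polyfit(a[:,0],a[:,1],1)[0]),np.degrees(np.polyfit(a[:,0],a[:,2],1)[0]))
E
```

```text
time: 14.45
tool_pos: [428.4, 47.0, 107.8]
tcp_rot: [179.9, -0.0, 95.4]
ft_force: [-3.5, 0.9, 9.8]
finger_gap: 58.8
time: 15.05
tool_pos: [427.8, 46.7, 106.7]
tcp_rot: [-180.0, -0.0, 95.4]
ft_force: [-1.0, 0.3, -0.2]
finger_gap: 85.1
t 15.05 board-frame TCP [-122.2   30.6  106.7] rot [-180.    -0.    95.4] F [-1.   0.3 -0.2] gap 85.1
[[19.0, -132.0, -108.0], [29.0, -132.0, -108.0], [39.0, -132.0, -107.0], [48.0, -132.0, -107.0], [59.0, -132.0, -110.0], [68.0, -131.0, -107.0], [79.0, -132.0, -108.0], [89.0, -132.0, -111.0]] -0.13553631669768784 -1.5987115185254275
```

```bash
python3 -m pendant '[[1,0,0,-15,0],[1,0,0,-30,0],[1,0,0,-30,0],[1,0,0,-20,8.5],[1,0,0,0,8.5],[1,0,0,0,8.5],[1,0,0,0,8.5],[1,0,0,0,8.5],[1,0,0,0,8.5]]' 20;  python3 -m pendant '[[1,0,0,0,8.5],[1,0,0,0,8.5],[1,0,0,0,8.5],[1,0,0,0,8.5],[1,0,0,0,5],[1,0,0,0,0],[1,0,0,0,0],[1,0,0,0,0]]'; python3 - <<'E'
from h import *
st();P0=optics.camera_params("wrist")
im,d=optics.snapshot("wrist");cv2.imwrite("pics/w4.png",im);L=b(wcloud(d,P0)).reshape(-1,3)
G=L[(L[:,0]>-160)&(L[:,0]<-80)&(L[:,1]>-20)&(L[:,1]<80)&(L[:,2]>136)&(L[:,2]<147)]
print(len(G),np.percentile(G,[1,50,99],axis=0).round(1).tolist(),cv2.minAreaRect(G[:,:2].astype(np.float32)))
im,d=optics.snapshot("top");L=b(cloud("top",d)).reshape(-1,3)
G=L[(L[:,0]>-160)&(L[:,0]<-80)&(L[:,1]>-20)&(L[:,1]<80)&(L[:,2]>134)&(L[:,2]<147)]
if len(G)>5:print("top",len(G),np.percentile(G,[1,50,99],axis=0).round(1).tolist(),cv2.minAreaRect(G[:,:2].astype(np.float32)))
E
```

```text
time: 16.0
tool_pos: [427.8, 46.7, 201.8]
tcp_rot: [180.0, 0.0, 44.1]
ft_force: [0.5, 1.0, 0.3]
finger_gap: 85.4
time: 16.8
tool_pos: [427.8, 46.7, 201.8]
tcp_rot: [180.0, 0.0, 5.6]
ft_force: [1.0, -0.6, -0.0]
finger_gap: 85.5
t 16.8 board-frame TCP [-122.2   30.6  201.8] rot [180.    0.    5.6] F [ 1.  -0.6 -0. ] gap 85.5
3121 [[-128.8, 2.3, 137.4], [-115.5, 33.5, 141.0], [-101.7, 60.6, 142.6]] ((-114.89350891113281, 31.184799194335938), (59.63810729980469, 27.910709381103516), 89.59051513671875)
```

View pics/w4.png

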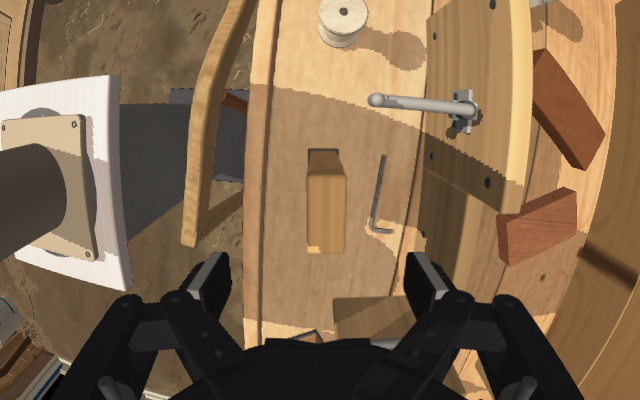

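```bash
python3 -m pendant '[[1,6,0,0,0],[1,0,0,25,0],[0.8,0,0,25,0],[0.6,0,0,25,0],[0.48,0,0,15,0],[0.48,0,0,0,0],[0.48,0,0,0,0],[0.48,0,0,0,0]]' 20; python3 - <<'E'
from h import *
st();P0=optics.camera_params("wrist")
im,d=optics.snapshot("wrist");cv2.imwrite("pics/w5.png",cv2.resize(im[150:350,190:450],(780,600)));L=b(wcloud(d,P0)).reshape(-1,3)
G=L[(L[:,0]>-160)&(L[:,0]<-80)&(L[:,1]>2)&(L[:,1]<80)&(L[:,2]>135)&(L[:,2]<147)]
print(len(G),np.percentile(G,[1,50,99],axis=0).round(1).tolist())
E
```

```text
time: 17.7
tool_pos: [434.8, 47.3, 113.1]
tcp_rot: [180.0, -0.1, 5.5]
ft_force: [0.8, 0.0, 0.7]
finger_gap: 40.9
t 17.7 board-frame TCP [-115.1   30.5  113.1] rot [ 1.8e+02 -1.0e-01  5.5e+00] F [0.8 0.  0.7] gap 40.9
8402 [[-145.8, 3.5, 135.6], [-115.5, 37.2, 141.0], [-83.5, 60.5, 146.2]]
```

View pics/w5.png

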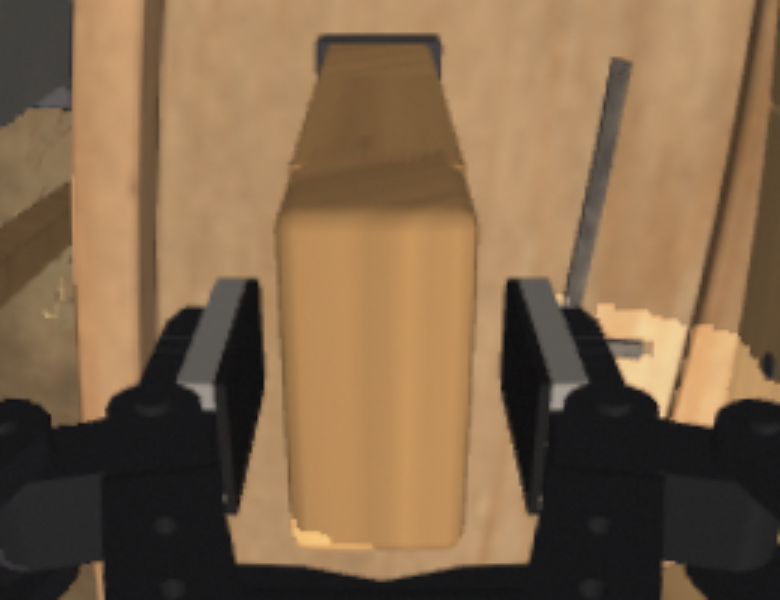

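```bash
python3 -m pendant '[[0.25,-0.7,0,0,0],[0.25,0,0,0,0],[0.25,0,0,0,0],[0.25,0,0,0,0],[0.25,0,0,0,0],[0.25,0,0,0,0]]' 60; python3 -m pendant '[[0.25,0,0,-7,0],[0.25,0,0,-15,0],[0.25,0,0,-15,0],[0.25,-5,0,-15,0],[0.25,-5,0,-15,0],[0.25,-5,0,0,0],[0.25,0,0,0,0],[0.25,0,0,0,0]]' 60; python3 -c "from h import *;st()"
```

```text
time: 18.35
tool_pos: [434.1, 47.2, 113.2]
tcp_rot: [180.0, -0.1, 5.4]
ft_force: [-0.4, 0.4, 6.7]
finger_gap: 27.1
time: 19.15
tool_pos: [417.4, 45.8, 177.6]
tcp_rot: [-180.0, 0.1, 5.4]
ft_force: [0.7, -0.4, -4.8]
finger_gap: 26.8
t 19.15 board-frame TCP [-132.6   30.6  177.6] rot [-1.8e+02  1.0e-01  5.4e+00] F [ 0.7 -0.4 -4.8] gap 26.8
```

```bash
python3 -m pendant '[[0.25,0,20,-2,0],[0.25,0,30,0,0],[0.25,0,30,0,0],[0.25,0,25,0,0],[0.25,0,16,0,0],[0.25,0,0,0,0],[0.25,0,0,0,0],[0.25,0,0,0,0]]' 60; python3 - <<'E'
from h import *
st();P0=optics.camera_params("wrist")
im,d=optics.snapshot("wrist");cv2.imwrite("pics/w6.png",cv2.resize(im,(800,500)));L=b(wcloud(d,P0)).reshape(-1,3)
def sh(n,xl,yl,zl):
    m=np.all([(L[:,i]>=l[0])&(L[:,i]<=l[1]) for i,l in enumerate((xl,yl,zl))],0);G=L[m]
    print(n,len(G),np.percentile(G,[2,50,98],axis=0).round(1).tolist() if len(G) else "")
sh("gauge top",(-150,-110),(-135,-45),(197,216));sh("rod",(-70,-35),(-110,-75),(136,150));sh("pin",(-95,-78),(-105,-75),(150,165));sh("cheek inner",(-80,-20),(-140,-120),(60,170))
im,d=optics.snapshot("scene");L=b(cloud("scene",d)).reshape(-1,3);
cv2.imwrite("pics/s7.png",cv2.resize(im[150:350,250:550],(780,520)))
for z in range(60,210,15): sh(f"sc{z}",(-165,-98),(-135,-112),(z,z+15))
E
```

```text
time: 19.95
tool_pos: [429.3, -73.9, 180.2]
tcp_rot: [-180.0, 0.1, 5.5]
ft_force: [-0.7, -0.4, -4.1]
finger_gap: 26.8
t 19.95 board-frame TCP [-132.   -89.7  180.2] rot [-1.8e+02  1.0e-01  5.5e+00] F [-0.7 -0.4 -4.1] gap 26.8
gauge top 8248 [[-146.6, -116.3, 199.1], [-131.5, -80.9, 208.0], [-114.9, -59.7, 213.2]]
rod 605 [[-69.4, -93.6, 141.3], [-53.0, -89.0, 144.9], [-35.7, -85.9, 146.5]]
pin 203 [[-89.5, -93.0, 150.3], [-86.2, -88.9, 157.1], [-81.8, -85.9, 159.6]]
cheek inner 3735 [[-78.8, -133.4, 64.3], [-45.8, -132.5, 118.1], [-20.9, -131.7, 166.3]]
sc60 16 [[-151.0, -120.4, 66.5], [-136.5, -119.6, 72.5], [-117.7, -112.8, 74.7]]
sc75 46 [[-150.1, -123.0, 75.1], [-137.4, -119.1, 81.1], [-116.2, -113.3, 88.9]]
sc90 36 [[-147.8, -133.8, 91.1], [-134.5, -119.0, 97.2], [-101.9, -116.4, 104.4]]
sc105 40 [[-147.6, -120.3, 105.1], [-136.0, -119.0, 112.8], [-122.0, -112.6, 119.9]]
sc120 35 [[-147.6, -124.8, 121.5], [-136.4, -119.0, 127.8], [-115.5, -114.9, 134.1]]
sc135 42 [[-147.9, -132.7, 135.5], [-134.1, -119.1, 142.0], [-102.2, -113.9, 149.4]]
sc150 44 [[-147.4, -122.6, 151.1], [-135.4, -118.9, 157.6], [-117.0, -115.0, 164.3]]
sc165 45 [[-147.6, -133.8, 165.7], [-134.4, -119.1, 173.0], [-101.5, -113.8, 178.8]]
sc180 46 [[-147.4, -120.8, 180.3], [-136.1, -119.3, 188.6], [-121.9, -114.2, 193.7]]
sc195 75 [[-147.2, -120.0, 195.3], [-135.5, -118.1, 205.7], [-121.6, -112.7, 209.4]]
```

View pics/s7.png

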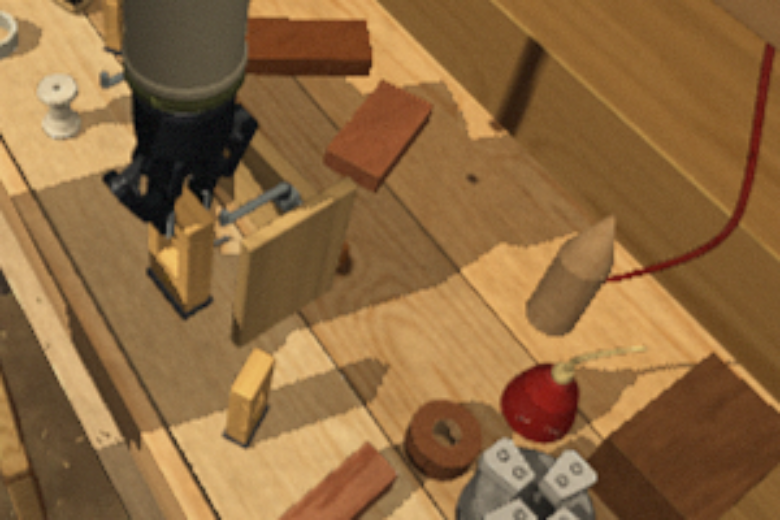

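View pics/w6.png

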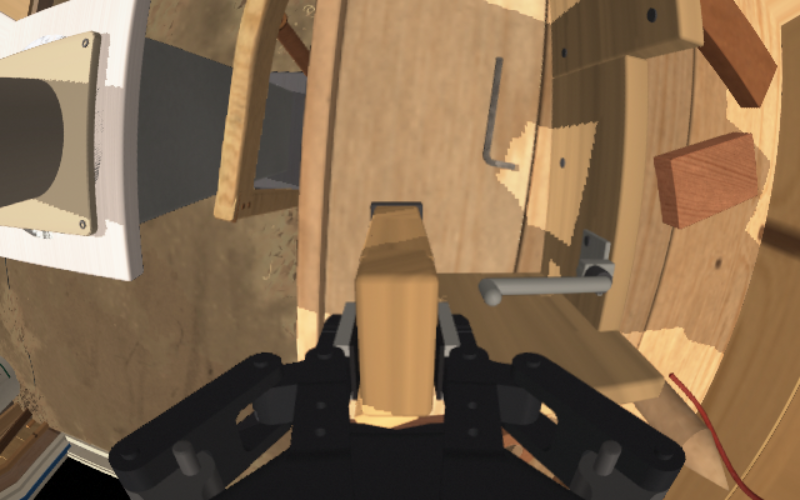

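```bash
python3 -m pendant '[[0.25,10,0,0,0],[0.25,12,0,0,0],[0.25,12,0,0,0],[0.25,12,0,0,0],[0.25,12,0,0,0],[0.25,12,0,0,0],[0.25,0,0,0,0],[0.25,0,0,0,0]]' 60; python3 -c "from h import *;st()"; python3 -m pendant '[[0.25,0,0,6,0],[0.25,0,0,6,0],[0.25,0,0,6,0],[0.25,0,0,0,0],[0.25,0,0,0,0]]' 60; python3 -c "from h import *;st()"
```

```text
time: 20.85
tool_pos: [499.4, -67.6, 180.5]
tcp_rot: [-180.0, 0.0, 5.5]
ft_force: [-0.0, 0.3, -3.5]
finger_gap: 27.0
t 20.85 board-frame TCP [-61.6 -90.  180.5] rot [-180.     0.     5.5] F [-0.   0.3 -3.5] gap 27.0
time: 21.35
tool_pos: [499.0, -68.0, 162.5]
tcp_rot: [-180.0, 0.0, 5.4]
ft_force: [0.3, 0.1, -4.0]
finger_gap: 26.9
t 21.35 board-frame TCP [-62.1 -90.4 162.5] rot [-180.     0.     5.4] F [ 0.3  0.1 -4. ] gap 26.9
```

```bash
python3 -m pendant '[[0.25,8,0,0,0],[0.25,10,0,0,0],[0.25,10,0,0,0],[0.25,0,0,3,0],[0.25,0,0,3,0],[0.25,0,0,2,0],[0.25,0,0,0,0],[0.25,0,0,0,0]]' 60; python3 -m pendant '[[0.25,0,0,1.5,0],[0.25,0,0,0,0],[0.25,0,0,0,0]]';python3 -m pendant '[[0.25,0,0,1.5,0],[0.25,0,0,0,0],[0.25,0,0,0,0]]'; python3 -c "from h import *;st()"
```

```text
time: 22.15
tool_pos: [526.9, -65.3, 154.7]
tcp_rot: [-180.0, 0.0, 5.4]
ft_force: [0.1, 0.2, -4.3]
finger_gap: 27.5
time: 22.45
tool_pos: [527.2, -65.4, 153.4]
tcp_rot: [180.0, -0.0, 5.4]
ft_force: [0.4, -0.8, -4.2]
finger_gap: 26.9
time: 22.75
tool_pos: [527.5, -65.5, 152.3]
tcp_rot: [180.0, -0.0, 5.4]
ft_force: [-1.0, -0.3, 0.5]
finger_gap: 27.1
t 22.75 board-frame TCP [-33.5 -90.5 152.3] rot [180.   -0.    5.4] F [-1.  -0.3  0.5] gap 27.1
```

```bash
python3 -m pendant '[[0.36,0,0,0,0],[0.4,0,0,0,0],[0.45,0,0,0,0],[0.5,0,0,0,0],[0.5,0,0,0,0]]' 20; python3 -c "from h import *;st()"; python3 -m pendant '[[0.5,0,0,-10,0],[0.5,0,0,-20,0],[0.5,0,0,-25,0],[0.5,0,0,-25,0],[0.5,0,0,0,0],[0.5,0,0,0,0]]' 20; python3 - <<'E'
from h import *
st();P0=optics.camera_params("wrist")
im,d=optics.snapshot("wrist");cv2.imwrite("pics/w7.png",im);L=b(wcloud(d,P0)).reshape(-1,3)
def sh(n,xl,yl,zl):
    m=np.all([(L[:,i]>=l[0])&(L[:,i]<=l[1]) for i,l in enumerate((xl,yl,zl))],0);G=L[m]
    print(n,len(G),np.percentile(G,[2,50,98],axis=0).round(1).tolist() if len(G) else "",cv2.minAreaRect(G[:,:2].astype(np.float32)) if len(G)>5 else "")
sh("gauge top",(-60,-5),(-128,-45),(172,190));sh("pin",(-95,-78),(-105,-75),(150,165))
im,d=optics.snapshot("scene");L=b(cloud("scene",d)).reshape(-1,3);cv2.imwrite("pics/s8.png",cv2.resize(im[150:280,290:450],(800,650)))
sh("gauge top sc",(-60,-5),(-128,-45),(172,190))
E
```

```text
time: 23.25
tool_pos: [527.2, -65.3, 151.8]
tcp_rot: [180.0, -0.0, 5.4]
ft_force: [0.1, -0.4, 0.3]
finger_gap: 42.7
t 23.25 board-frame TCP [-33.7 -90.4 151.8] rot [180.   -0.    5.4] F [ 0.1 -0.4  0.3] gap 42.7
time: 23.85
tool_pos: [527.8, -65.5, 233.1]
tcp_rot: [180.0, -0.1, 5.4]
ft_force: [0.5, -0.2, -0.1]
finger_gap: 42.8
t 23.85 board-frame TCP [-33.2 -90.6 233.1] rot [ 1.8e+02 -1.0e-01  5.4e+00] F [ 0.5 -0.2 -0.1] gap 42.8
gauge top 3373 [[-46.1, -117.3, 175.2], [-33.3, -86.8, 180.1], [-19.8, -60.6, 181.4]] ((-33.077064514160156, -89.61958312988281), (28.005800247192383, 60.119354248046875), 0.35489022731781006)
pin 133 [[-89.0, -94.3, 150.3], [-83.9, -89.1, 157.1], [-80.4, -86.0, 159.7]] ((-84.66069030761719, -90.21328735351562), (8.380648612976074, 8.899478912353516), 62.429473876953125)
gauge top sc 277 [[-49.5, -119.6, 172.6], [-37.8, -93.9, 179.8], [-22.3, -63.5, 182.6]] ((-35.809688568115234, -91.22468566894531), (28.17738151550293, 58.81692886352539), 0.9097635746002197)
```

View pics/w7.png

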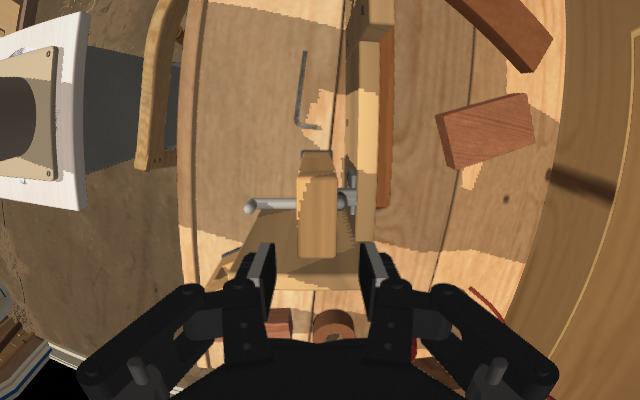

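```bash
python3 -m pendant '[[0.3,-5,-40,0,0],[0,-12,-45,0,0],[0,-12,-45,0,0],[0,-12,-45,0,0],[0,0,0,0,0],[0,0,0,25,0],[0,0,0,30,0],[0,0,0,30,0],[0,0,0,17,0],[0,0,0,0,0]]' 20; python3 -c "from h import *;st()"
```

```text
time: 24.95
tool_pos: [466.8, 104.1, 125.6]
tcp_rot: [180.0, 0.4, 5.4]
ft_force: [-0.3, 0.4, 0.1]
finger_gap: -0.1
t 24.95 board-frame TCP [-77.9  84.1 125.6] rot [180.    0.4   5.4] F [-0.3  0.4  0.1] gap -0.1
```

```bash
python3 -m pendant '[[0,2,-6,0,0],[0,0,-8,0,0],[0,0,-8,0,0],[0,0,-8,0,0],[0,2,-8,0,0],[0,3,-8,0,0],[0,3,-8,0,0],[0,5,-6,0,0],[0,5,-6,0,0],[0,5,-6,0,0]]' 20; python3 -c "from h import *;st()"; python3 -m pendant '[[0,5,-4,0,0],[0,5,-3,0,0],[0,5,-2,0,0],[0,3,0,0,0],[0,0,0,0,0],[0,0,0,0,0]]' 20; python3 -c "from h import *;st()"
```

```text
time: 25.95
tool_pos: [488.1, 179.5, 129.6]
tcp_rot: [180.0, 0.0, 5.4]
ft_force: [-0.3, -1.6, 0.0]
finger_gap: 0.0
t 25.95 board-frame TCP [-49.6 157.1 129.6] rot [180.    0.    5.4] F [-0.3 -1.6  0. ] gap 0.0
time: 26.55
tool_pos: [503.9, 189.9, 129.4]
tcp_rot: [-180.0, 0.2, 5.4]
ft_force: [-5.3, 0.2, 2.6]
finger_gap: 0.0
t 26.55 board-frame TCP [-32.9 165.9 129.4] rot [-180.     0.2    5.4] F [-5.3  0.2  2.6] gap 0.0
```

```bash
python3 -m pendant '[[0,1.5,0,0,0],[0,1.5,0,0,0],[0,0,0,0,0],[0,0,0,0,0]]'; python3 -c "from h import *;st()"; python3 -m pendant '[[0,-6,0,0,0],[0,-10,0,0,0],[0,-10,0,-15,0],[0,-10,0,-30,0],[0,-20,0,-30,0],[0,-30,0,-25,0],[0,-40,0,0,0],[0,-40,0,0,0],[0,0,0,0,0],[0,0,0,0,0]]'; python3 - <<'E'
from h import *
st();P0=optics.camera_params("wrist")
im,d=optics.snapshot("wrist");cv2.imwrite("pics/w8.png",cv2.resize(im,(800,500)))
def sh(n,xl,yl,zl):
    m=np.all([(L[:,i]>=l[0])&(L[:,i]<=l[1]) for i,l in enumerate((xl,yl,zl))],0);G=L[m]
    print(n,len(G),np.percentile(G,[2,50,98],axis=0).round(1).tolist() if len(G) else "")
L=b(wcloud(d,P0)).reshape(-1,3);sh("w near",(-30,-8),(118,140),(135,150));sh("w tip",(-40,-8),(160,185),(135,162))
for c in("scene","top"):
    im,d=optics.snapshot(c);cv2.imwrite(f"pics/{c}9.png",im if c=="top" else cv2.resize(im[100:300,220:480],(780,600)))
    L=b(cloud(c,d)).reshape(-1,3);print(c);sh("rod near",(-30,-8),(118,140),(135,150));sh("rod far",(-30,-8),(150,170),(135,150))
    sh("gauge top",(-60,-5),(-128,-45),(174,188))
    for q in ("bobbin","hex_key","tape_roll","wood_blank","abrasive","gauge"): print(q,[(np.round(x["at"]).tolist(),round(x["score"],2)) for x in optics.search_frame(c,q)][:3])
E
```

```text
time: 26.95
tool_pos: [504.6, 190.0, 129.1]
tcp_rot: [-180.0, 0.4, 5.5]
ft_force: [-18.8, -0.5, 11.2]
finger_gap: 0.1
t 26.95 board-frame TCP [-32.2 166.  129.1] rot [-180.     0.4    5.5] F [-18.8  -0.5  11.2] gap 0.1
time: 27.95
tool_pos: [342.5, 174.3, 230.3]
tcp_rot: [-180.0, -0.2, 5.5]
ft_force: [0.4, 0.5, -0.7]
finger_gap: 0.0
t 27.95 board-frame TCP [-195.   165.6  230.3] rot [-180.    -0.2    5.5] F [ 0.4  0.5 -0.7] gap 0.0
w near 191 [[-20.3, 118.6, 139.8], [-17.5, 129.3, 144.5], [-12.1, 139.5, 146.7]]
w tip 319 [[-20.1, 160.7, 140.0], [-17.9, 175.9, 145.5], [-12.4, 183.6, 159.1]]
scene
rod near 22 [[-22.2, 119.0, 140.7], [-19.2, 127.7, 144.3], [-14.9, 139.6, 146.9]]
rod far 18 [[-21.3, 151.2, 141.0], [-19.5, 160.7, 144.7], [-13.3, 169.5, 148.0]]
gauge top 273 [[-49.1, -120.3, 175.3], [-36.9, -93.4, 180.0], [-22.6, -62.8, 182.6]]
bobbin [([433.0, 207.0, 57.0], 0.52)]
hex_key [([496.0, 19.0, -2.0], 0.66)]
tape_roll [([419.0, 361.0, 15.0], 0.6)]
wood_blank [([494.0, -69.0, 141.0], 0.71), ([438.0, -303.0, 37.0], 0.66)]
abrasive [([566.0, -306.0, 34.0], 0.73)]
gauge [([517.0, -60.0, 172.0], 0.94), ([544.0, 289.0, 70.0], 0.79), ([422.0, -204.0, 80.0], 0.71)]
top
rod near 24 [[-18.8, 118.4, 138.7], [-15.3, 128.6, 142.4], [-11.5, 139.0, 148.6]]
rod far 20 [[-19.1, 150.7, 139.4], [-14.8, 159.7, 142.3], [-11.3, 168.2, 145.6]]
gauge top 189 [[-47.2, -117.7, 174.3], [-34.0, -89.1, 178.5], [-20.5, -60.5, 184.3]]
bobbin []
hex_key [([497.0, 30.0, 4.0], 0.49)]
tape_roll [([423.0, 396.0, 23.0], 0.62)]
wood_blank [([445.0, -299.0, 42.0], 0.85)]
abrasive [([573.0, -296.0, 36.0], 0.85)]
gauge [([436.0, -191.0, 102.0], 0.68), ([516.0, -65.0, 177.0], 0.53), ([549.0, 298.0, 99.0], 0.48)]
```

View pics/scene9.png

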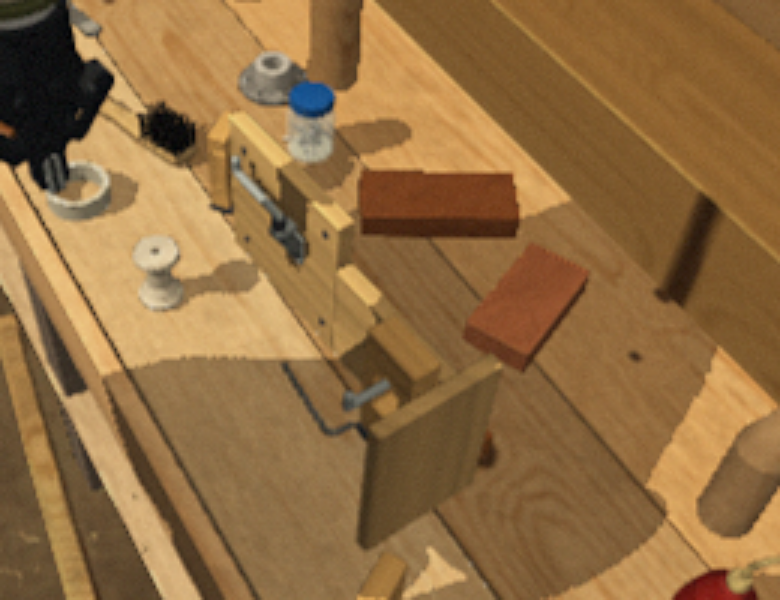

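```bash
python3 -c "
from bench import hand_in
print(hand_in())"
```

```text
the job is handed in; nothing more can be done
None
```

I moved the gauge to the corner hook in the order asked and handed the job in at about 28–29 s of the 72 s. I swung the corner hook out to its stop and took the gauge off by its narrow edges. I stood it on the bench, let go, and took it again by its broad faces. I then hung it on the corner hook, let go, and folded the emptied hook flat.

**Last checks:**
- **Gauge:** it hangs level on the corner hook with its top at about 180 mm. In board coordinates it is centred at about x = -33, y = -90, which leaves about 12 mm to the cheek.
- **Hooks:** the emptied hook lies parallel to the board, about 16 mm in front of it, at its stop. The corner hook's pin shows it square to the board.
- **Robot:** the gripper is clear of everything.

**What did not go cleanly:**
- **Lift off the first hook:** I raised it 30 mm straight up, and the slot's lower edge probably caught the hook's barrel. That gave about 38 N at the wrist, and the gauge turned about 12° in the grip.
- **Setting it down:** I righted it on its sole edge before letting go, which took up to 48 N on the wrist. The next picture showed it standing upright.
- **Loose things:** the hex key, blank and abrasive read within a few millimetres of where they started. The bobbin did so in the one view that found it. The tape roll read about 10 to 15 mm off, but the gripper partly hid it and I never moved low near it.

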